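# Run the loose wing nut down on the gluing press

### The arm

A 6-joint arm with a two-finger parallel gripper is mounted at the origin on the work surface. World frame = base frame: x ahead of the robot, y to its left, z up, the work surface at z = 0. Lengths are in m, angles in degrees, forces in N, time in s.
With the tool pointing down it reaches from about 0.375 to 0.9 m from the base axis. Payload 3.1 kg.
Tool frame: the origin (TCP) lies between the finger pads; the fingertips stand 22 mm ahead of it and the grasp point (between the pads) lies 3 mm ahead of it (bot.tip_extent is the distance from the TCP to the fingertips, in m); y points along the fingers, z is the direction in which the jaws open and shut, and the axes are right-handed (so a half turn about y gives the same grasp; the last joint's range is limited). The gripper opens to 87 mm and grips with 3 to 60 N. Pads are 19 mm wide; open, the fingers measure 117 mm over their backs; the gripper's body (75 mm by 190 mm) begins 51 mm behind the grasp point.
Start: joints at [54.001, 30.224, 82.088, -0, 67.689, -10.227], TCP at [0.272, 0.563, 0.245] pointing down, gripper open.
Joint ranges: [-176.69, 176.69], [-43.24, 126.21], [12.49, 139.97], [-82, 262], [0, 151.66], [-163.58, 163.58]. Speed limits (degrees/s): [159.86, 159.86, 180, 180, 180, 180].

### API

Orientations are given as a 3x3 rotation matrix whose columns are the frame's x, y, z axes.
In Python, from rig import bot, eyes, models gives the robot as it stands. The module is installed in compiled form; this text tells all that it offers.
- The arm moves only by the tool arm_command, never from a script. Its arguments are lists of equal length, an entry for each row: "translation": the shift along the tool's x, y, z each as a share of 0.08 m, from -1 to 1, a list of three; "rotation": the turn, a rotation vector about the tool's x, y, z each as a share of 60 degrees, from -1 to 1, a list of three; "grip": the closure, from -1 (fully open) to 1 (shut), so that 0 is half open. In form: {"translation": [[x, y, z], ...], "rotation": [[rx, ry, rz], ...], "grip": [grip, ...]}. A call has 1 to 5 rows; each row is the pose to reach, as a shift and turn from the pose commanded when the call began, along the tool's axes at that moment; what a row does not reach only later rows make up. A row lasts 1/10 s, in which the tool goes at most 50 mm and 8.59 degrees, less where a joint would pass 70% of its speed; a pose out of reach is approached as far as the arm can. A call with a number of a shift or a turn outside -1 to 1 is refused whole. A call with a gripper value outside its range is refused whole. The fingers move at their own pace and stop on an object; the grip force is fixed at half the most. Time passes only in rows, so rows that repeat a pose let the fingers close. It gives the time, the measured TCP pose, the force and the opening at its end, in the units of the state.
- bot.read_state(): the state, without advancing time (a new reading comes with each control period).
- eyes.capture(name): name is "scene" or "top" or "wrist"; returns a dict with "image" (480x640x3 uint8, blue, green, red), "mtx" (3x3 intrinsics, pixels), "rvec" (rotation vector, rad) and "tvec" (3), from world to camera coordinates, as OpenCV has them; the wrist camera has in their place "hand_eye" (4x4, takes a point from camera to tool coordinates, whose origin is the TCP and whose axes are the tool frame's). Camera axes: x right, y down, z forward; pixel columns grow to the right and rows downward; lengths in m; the calibration is good to about 2 mm. A picture is of the moment at which its call begins: read the wrist's pose just before it. There is no depth.
- bot.hand_in(): hands the job in, once; it reports no verdict.
Trained networks look in the newest picture that a camera, given by its name, has taken for a name from the list of things; names that differ only in an ending like _2 or _b are one class to them, and where a whole thing is asked for, a point or a joint stands for the part that bears it (a point fixed in the world has none). Each returns a list of dicts, best first, with "conf" (0 to 1); they miss things now and then, are a little off and sometimes report something else, mostly with a low value. They report only what shows in the picture. A call takes as long as a camera call.
- models.recognise(camera, thing): "extent" ([left, top, right, bottom] as shares, 0 to 1, of the picture: columns of its width, rows of its height, round what is visible of it).
- models.spot_point(camera, thing): "point" ([column, row] as shares, 0 to 1, of the picture: columns of its width, rows of its height: a listed point, or the origin of a listed thing).
The state is a dict: "time_s": time; "joint_positions": joint angles; "qvel": joint speeds; "tau": joint torques, N m; "position": TCP position; "tcp_rot": TCP orientation; "force": force on the tool from outside, world axes, zero at the start; "moment": the same for the moment, N m; "opening": opening from 0.0 (shut) to 1.0 (fully open).
Only numpy, scipy, OpenCV 4.12 (cv2) and the standard library are available. Lean on these libraries where they do the work, as an engineer would, in place of code of your own. Each camera call takes 0.05 s, during which the arm holds its last target. There are 200 camera calls.

### The job

One of the two wing nuts on the little gluing press still stands loose, high up on its stud. Turn it clockwise (seen from above) by repeated strokes of a fingertip on its wings until it is fully down and snug on its washer like its neighbour, then take the hand away. Push the wings gently with the fingertips, never pinch them, and leave the other nut and everything lying about as they are.

Things in the scene. Friction and masses are not known exactly. Their poses are not given: they have to be found in the camera images.
- press: wooden gluing press fixed to the table, 110 x 290 mm (x, y); its top batten, 60 mm wide, is 48 mm above the table. Origin: centre of its underside, on the table; z up, y along the batten. On the batten's centre line stand two studs with wing nuts at y = +75 and -75 mm (which one is loose varies) and a guide peg outside each.
- peg_a (a point): centre of the top of the guide peg at the press's y = +121 mm: an upright fixed wooden dowel, 16 mm diameter, top 93 mm above the table. Each peg's axis is 46 mm from that of the nut beside it, so a finger hardly gets all the way round that nut; the wings (radius 33 mm) pass the peg freely.
- peg_b (a point): the same for the like peg at y = -121 mm
- stud_loose: upright steel stud, 12 mm diameter, top 46 mm above the batten, with a fixed washer (30 mm wide, 2 mm thick) at its foot, carrying the LOOSE wing nut. Origin: on the stud's axis at the batten's upper face; z up. Fixed; turned to any yaw.
- hub_loose (a point): on the axis of the loose nut at the top of its hub, 12 mm above the nut's underside; turns and sinks with the nut (6 mm per turn clockwise). Steel hub of 24 mm diameter; two flat upright wings along the point's +x and -x, 6 mm thick, reaching 33 mm from the axis, from 6 mm below to 20 mm above this point.
- wing_loose (a point): outer end of one of the loose nut's two wings, 33 mm from the axis, 16 mm above the nut's underside
- nut_loose (a joint): turning angle of the loose nut in rad, about the upright axis: 0 = fully down on the washer (a hard stop), growing counter-clockwise seen from above as it is backed off; starts between 8 and 12 (1.3 to 1.9 turns, 7.6 to 11.5 mm up). Friction 0.03 N m: it turns with about 1 N at the wing and stays where it is left.
- hub_tight (a point): the same point (top of the hub, on the axis) of the other wing nut, identical in shape, already fully down: 14 mm above the batten
- nut_tight (a joint): turning angle of the other nut in rad, same sense; starts at 0, fully down; it is to stay there
- sharpener: small metal pencil sharpener, 15 x 24 x 11 mm, lying loose on the batten midway between the nuts; bystander; origin: centre of its underside
- egg_cup: white ceramic egg cup holding three crayons, 50 mm wide, 58 mm high, 93 mm with the crayons; loose on the table beyond the press; bystander; origin: centre of its underside
- eraser: eraser 22 x 45 x 13 mm, loose on the table on the robot's side of the press; bystander; origin: centre of its underside
- geometry_case: flat blue plastic geometry set case 75 x 165 x 21 mm, left of the press; loose bystander; origin: centre of its underside
- tin: silver metal tin with a snap latch, 88 x 123 x 52 mm, right of the press; loose bystander; origin: centre of its underside
- glue: white glue bottle, 44 mm diameter, 105 mm high, at the back right; loose bystander; origin: centre of its underside
- offcut: flat wood offcut 50 x 90 x 12 mm at the back left; loose bystander; origin: centre of its underside

How it is judged (in metres and radians):
At the end, for the whole second after the job is handed in: The loose nut is down on its washer to within 0.2 rad of its stop and at rest, the other nut is still within 0.2 rad of its stop, and each bystander is within 20 mm of where it stood (value of joint each of nut_loose, nut_tight below 0.2 rad and velocity of joint nut_loose below 0.1 rad/s and distance of each of sharpener, egg_cup, eraser, geometry_case, tin, glue, offcut from where it was at the start of the episode below 0.02 m); the robot touches nothing.
It fails at once if a loose thing on the table or press is lifted, carried or pushed away (more than 20 mm) (distance of any of sharpener, egg_cup, eraser, geometry_case, tin, glue, offcut from where it was at the start of the episode above 0.02 m).
It fails at once if the egg cup or the glue bottle is tipped (over 0.4 rad) (angle between any of egg_cup, glue's own z axis and vertical above 0.4 rad).
It fails at once if the other, tight nut is loosened (over 0.2 rad) (value of joint nut_tight above 0.2 rad).
It fails at once if the loose nut is pinched or forced (over 35 N from the fingers) (contact force between the fingers and stud_loose above 35 N).
It also fails if it takes over 58 s, if anything falls off the work surface, if the arm or the gripper's body presses on something with over 40 N, if the wrist force passes 120 N, or if a joint passes its speed limit or range.

## Working session

There is one attempt and no reset: what is moved stays moved. The work goes in short steps, Python scripts to look and compute and a tool call to move; the robot and the scene stay as the last step left them, time stands still between calls to the robot, and variables do not carry over. Pictures are saved under pics/ and viewed, about 8 in all and at most 12, crops included, and the job is handed in when it is done.

Besides the shell and the picture viewer there is one more tool, called after "Call:" in YAML: its name, and indented under it one key for each argument. arm_command: Moves the arm, as the interface text tells. Shift numbers are shares of 0.08 m and turn numbers shares of 60 degrees, none past 1 either way. Its arguments: {"type":"object","properties":{"translation":{"type":"array"},"rotation":{"type":"array"},"grip":{"type":"array"}},"required":["translation","rotation","grip"]}

```bash
mkdir -p pics; cat > h.py <<'E'
import numpy as np, cv2
from rig import bot, eyes, models
def ray(c,p):
    R=cv2.Rodrigues(np.array(c["rvec"],float))[0]; t=np.array(c["tvec"],float).ravel()
    d=np.linalg.inv(c["mtx"])@np.array([p[0]*640,p[1]*480,1]); return -R.T@t, R.T@d
def onz(c,p,z):
    o,d=ray(c,p); return o+d*(z-o[2])/d[2]
def tri(rs):
    A=0;b=0
    for o,d in rs:
        d=d/np.linalg.norm(d); P=np.eye(3)-np.outer(d,d); A=A+P; b=b+P@o
    return np.linalg.solve(A,b)
E
cat > m1.py <<'E'
from h import *
np.set_printoptions(precision=4,suppress=True)
cs={n:eyes.capture(n) for n in("scene","top")}
for n,c in cs.items(): cv2.imwrite(f"pics/{n}1.png",c["image"])
for th,z in [("peg_a",.093),("peg_b",.093),("hub_loose",.07),("wing_loose",.074),("hub_tight",.062),("stud_loose",.048),("press",0),("sharpener",.048),("egg_cup",0),("eraser",0),("tin",0),("geometry_case",0),("glue",0)]:
    for n,c in cs.items():
        r=models.spot_point(n,th)[:3]
        print(th,n,[(round(q["conf"],2),np.round(np.array(q["point"])*[640,480]),onz(c,q["point"],z)[:2]) for q in r])
s=bot.read_state();print(s["time_s"],s["position"],s["tcp_rot"],bot.tip_extent)
E
python3 m1.py
```

```text
peg_a scene [(0.93, array([324., 259.]), array([ 0.6372, -0.0309])), (0.76, array([399., 182.]), array([0.5464, 0.1851]))]
peg_a top [(0.83, array([224., 244.]), array([0.5524, 0.1885])), (0.77, array([330., 203.]), array([ 0.6294, -0.0218]))]
peg_b scene [(0.93, array([324., 259.]), array([ 0.6372, -0.0309])), (0.76, array([399., 182.]), array([0.5464, 0.1851]))]
peg_b top [(0.83, array([224., 244.]), array([0.5524, 0.1885])), (0.77, array([330., 203.]), array([ 0.6294, -0.0218]))]
hub_loose scene [(0.54, array([339., 252.]), array([0.6253, 0.0075]))]
hub_loose top [(0.44, array([318., 213.]), array([0.6142, 0.0018]))]
wing_loose scene [(0.74, array([324., 249.]), array([ 0.6081, -0.0157]))]
wing_loose top [(0.65, array([328., 216.]), array([ 0.606 , -0.0184])), (0.6, array([461., 180.]), array([ 0.6766, -0.2882]))]
hub_tight scene [(0.62, array([386., 205.]), array([0.5666, 0.1477]))]
hub_tight top [(0.71, array([278., 224.]), array([0.5937, 0.0833])), (0.51, array([246., 241.]), array([0.5608, 0.1489]))]
stud_loose scene [(0.58, array([336., 257.]), array([0.6188, 0.0054]))]
stud_
[... 598 characters left out ...]
3, array([306., 232.]), array([ 0.5087, -0.0047]))]
eraser top [(0.58, array([162., 194.]), array([0.6739, 0.3376])), (0.55, array([316., 272.]), array([0.5   , 0.0081]))]
tin scene [(0.91, array([116., 304.]), array([ 0.4878, -0.4047]))]
tin top [(0.63, array([510., 275.]), array([ 0.4867, -0.401 ]))]
geometry_case scene [(0.66, array([463., 170.]), array([0.5242, 0.3766]))]
geometry_case top [(0.69, array([147., 262.]), array([0.5274, 0.3674]))]
glue scene [(0.73, array([199., 371.]), array([ 0.6908, -0.3124]))]
glue top [(0.72, array([460., 179.]), array([ 0.6954, -0.3069]))]
1.4 [0.2717 0.5628 0.2445] [[ 0.9005 -0.      0.4348]
 [-0.4348 -0.      0.9005]
 [ 0.     -1.     -0.    ]] 0.022
```

```bash
python3 -c "
import cv2,numpy as np
a=cv2.imread('pics/scene1.png')[140:300,260:480];b=cv2.imread('pics/top1.png')[150:290,200:390]
a=cv2.resize(a,(400*1,291));b=cv2.resize(b,(400,295))
a=cv2.copyMakeBorder(a,0,4,0,0,0)
cv2.imwrite('pics/c1.png',cv2.resize(np.hstack([a,b]),(800,295)))"
```

```text
(no output)
```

View pics/c1.png

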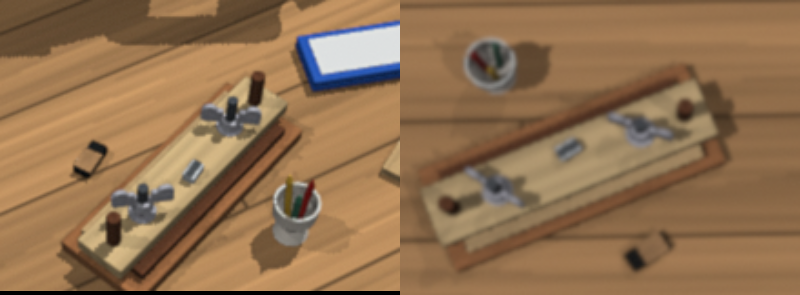

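Call:
arm_command:
  translation:
    - [0.5,0,-0.3]
    - [1,0,-0.62]
    - [1,0,-0.62]
  rotation:
    - [0,0,0]
    - [0,0,0]
    - [0,0,0]
  grip: [-1,-1,-1]

```text
time_s: 1.7
position: [0.3244, 0.4794, 0.2444]
tcp_rot: [[0.899, 0.0, 0.439], [-0.439, -0.003, 0.899], [0.001, -1.0, -0.003]]
force: [0.8, 1.2, 0.5]
opening: 1.001
```

Call:
arm_command:
  translation:
    - [0.5,0,-0.3]
    - [1,0,-0.62]
    - [1,0,-0.62]
  rotation:
    - [0,0,0]
    - [0,0,0]
    - [0,0,0]
  grip: [-1,-1,-1]

```text
time_s: 2.0
position: [0.3752, 0.4006, 0.2446]
tcp_rot: [[0.898, 0.001, 0.439], [-0.439, -0.002, 0.898], [0.001, -1.0, -0.001]]
force: [-0.3, 0.3, -0.3]
opening: 1.002
```

Call:
arm_command:
  translation:
    - [0.5,0,-0.3]
    - [1,0,-0.62]
    - [1,0,-0.62]
  rotation:
    - [0,0,0]
    - [0,0,0]
    - [0,0,0]
  grip: [-1,-1,-1]

```text
time_s: 2.3
position: [0.426, 0.3218, 0.2448]
tcp_rot: [[0.898, 0.002, 0.44], [-0.44, -0.001, 0.898], [0.002, -1.0, 0.0]]
force: [-0.4, 0.1, -0.6]
opening: 1.002
```

Call:
arm_command:
  translation:
    - [0.5,0,-0.3]
    - [1,0,-0.62]
    - [1,0,-0.62]
  rotation:
    - [0,0,0]
    - [0,0,0]
    - [0,0,0]
  grip: [-1,-1,-1]

```text
time_s: 2.6
position: [0.4769, 0.2427, 0.2449]
tcp_rot: [[0.898, 0.003, 0.439], [-0.439, -0.0, 0.898], [0.003, -1.0, 0.001]]
force: [0.7, -0.0, -0.2]
opening: 1.0
```

Call:
arm_command:
  translation:
    - [0.5,0,-0.3]
    - [1,0,-0.62]
    - [1,0,-0.62]
  rotation:
    - [0,0,0]
    - [0,0,0]
    - [0,0,0]
  grip: [-1,-1,-1]

```text
time_s: 2.9
position: [0.5275, 0.1634, 0.2449]
tcp_rot: [[0.899, 0.004, 0.439], [-0.439, -0.001, 0.899], [0.004, -1.0, 0.001]]
force: [-0.4, 0.9, 0.1]
opening: 1.002
```

Call:
arm_command:
  translation:
    - [0.5,0,-0.3]
    - [1,0,-0.62]
    - [1,0,-0.62]
  rotation:
    - [0,0,0]
    - [0,0,0]
    - [0,0,0]
  grip: [-1,-1,-1]

```text
time_s: 3.2
position: [0.578, 0.084, 0.2448]
tcp_rot: [[0.899, 0.004, 0.438], [-0.438, -0.001, 0.899], [0.004, -1.0, 0.001]]
force: [0.2, 0.3, -0.4]
opening: 1.0
```

```bash
cat >> h.py <<'E'
def wcam():
    s=bot.read_state(); c=eyes.capture("wrist"); H=np.array(c["hand_eye"])
    T=np.eye(4); T[:3,:3]=s["tcp_rot"]; T[:3,3]=s["position"]; M=np.linalg.inv(T@H)
    c["rvec"]=cv2.Rodrigues(M[:3,:3])[0]; c["tvec"]=M[:3,3]; return s,c
E
cat > m2.py <<'E'
from h import *
import sys
np.set_printoptions(precision=4,suppress=True)
s,c=wcam(); cv2.imwrite(f"pics/{sys.argv[1]}.png",c["image"])
print(s["time_s"],s["joint_positions"]); print(np.array(c["hand_eye"]))
for th,z in [("peg_a",.093),("hub_loose",.07),("wing_loose",.074),("hub_tight",.062),("stud_loose",.048),("sharpener",.048)]:
    print(th,[(round(q["conf"],2),np.round(np.array(q["point"])*[640,480]),onz(c,q["point"],z)[:2]) for q in models.spot_point("wrist",th)[:3]])
E
python3 m2.py w1
```

```text
3.2 [ -2.6631  26.9527  88.2583  -0.0544  64.5542 -66.6525]
[[ 0.0013  0.961   0.2766 -0.0764]
 [ 0.0005 -0.2766  0.961  -0.1403]
 [ 1.     -0.0011 -0.0009  0.0014]
 [ 0.      0.      0.      1.    ]]
peg_a [(0.72, array([417., 146.]), array([0.5497, 0.1924]))]
hub_loose [(0.79, array([268., 293.]), array([0.6195, 0.0117]))]
wing_loose [(0.9, array([235., 298.]), array([ 0.6086, -0.0185]))]
hub_tight [(0.77, array([371., 181.]), array([0.5641, 0.15  ]))]
stud_loose [(0.65, array([268., 280.]), array([0.614 , 0.0121]))]
sharpener [(0.89, array([321., 244.]), array([0.6031, 0.0798]))]
```

View pics/w1.png

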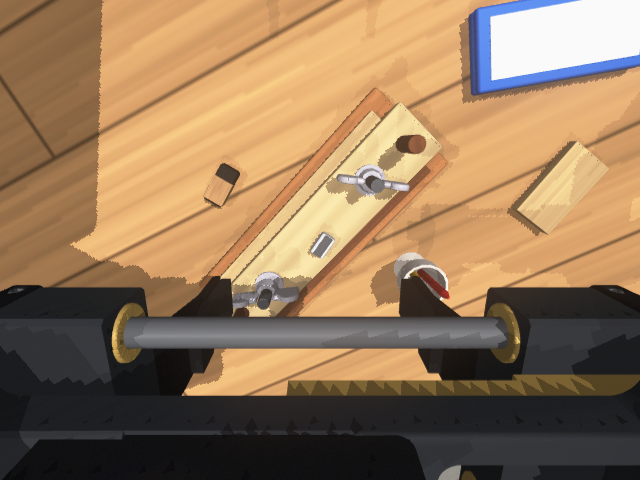

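Call:
arm_command:
  translation:
    - [0.4,0,-0.3]
    - [0.85,0,-0.6]
    - [0.85,0,-0.6]
  rotation:
    - [0,0,0]
    - [0,0,0]
    - [0,0,0]
  grip: [-1,-1,-1]

```text
time_s: 3.85
position: [0.6179, 0.01, 0.245]
tcp_rot: [[0.899, 0.004, 0.437], [-0.437, -0.003, 0.899], [0.005, -1.0, -0.0]]
force: [0.3, 1.1, 0.2]
opening: 1.002
```

```bash
sed -i 's/print(np.array(c\["hand_eye"\]))/print(s["position"],s["tcp_rot"][:,2] if hasattr(s["tcp_rot"],"shape") else s["tcp_rot"])/' m2.py; cat >> m2.py <<'E'
import pickle; pickle.dump({k:np.array(v) for k,v in c.items()},open(f"{sys.argv[1]}.pkl","wb"))
E
python3 m2.py w2
```

```text
3.85 [ -9.3687  29.5539  83.2968  -0.1102  66.8813 -73.4013]
[0.6179 0.01   0.245 ] [ 0.4372  0.8994 -0.0004]
peg_a [(0.85, array([489.,  52.]), array([0.5484, 0.1931])), (0.67, array([284., 268.]), array([ 0.636 , -0.0292])), (0.2, array([615., 123.]), array([0.6427, 0.2681]))]
hub_loose [(0.97, array([316., 227.]), array([0.6194, 0.0108])), (0.69, array([458., 214.]), array([0.6664, 0.1361]))]
wing_loose [(0.79, array([281., 233.]), array([ 0.6089, -0.0207]))]
hub_tight [(0.9, array([429., 104.]), array([0.5645, 0.1488]))]
stud_loose [(0.95, array([316., 219.]), array([0.6174, 0.0122])), (0.54, array([280., 230.]), array([ 0.6116, -0.0262]))]
sharpener [(0.97, array([373., 176.]), array([0.6028, 0.0807]))]
```

Call:
arm_command:
  translation:
    - [0,0,0]
    - [0,0,0]
    - [0,0,0]
    - [0,0,0]
    - [0,0,0]
  rotation:
    - [0,-0.14,0]
    - [0,-0.28,0]
    - [0,-0.42,0]
    - [0,-0.56,0]
    - [0,-0.7,0]
  grip: [-1,-1,-1,-1,-1]

```text
time_s: 4.7
position: [0.6145, 0.0144, 0.2447]
tcp_rot: [[0.958, -0.0, -0.286], [0.286, 0.0, 0.958], [-0.0, -1.0, 0.0]]
force: [0.4, 0.4, 1.1]
opening: 1.001
```

Call:
arm_command:
  translation:
    - [0,0,0]
    - [0,0,0]
    - [0,0,0]
    - [0,0,0]
    - [0,0,0]
  rotation:
    - [0,-0.14,0]
    - [0,-0.28,0]
    - [0,-0.42,0]
    - [0,-0.56,0]
    - [0,-0.7,0]
  grip: [0.17,0.17,0.17,0.17,0.17]

```text
time_s: 5.2
position: [0.6145, 0.0143, 0.2447]
tcp_rot: [[0.52, -0.0, -0.854], [0.854, 0.0, 0.52], [-0.0, -1.0, 0.0]]
force: [-0.4, 0.3, -0.4]
opening: 0.63
```

```bash
python3 m2.py w3
```

```text
5.2 [  -9.0723   29.4122   83.6222    0.0062   66.9813 -157.7187]
[0.6145 0.0143 0.2447] [-0.854   0.5204  0.0003]
peg_a [(0.91, array([270., 197.]), array([ 0.6312, -0.0316]))]
hub_loose [(0.89, array([310., 224.]), array([0.6182, 0.0108]))]
wing_loose [(0.56, array([299., 192.]), array([ 0.6098, -0.0203]))]
hub_tight [(0.63, array([423., 307.]), array([0.5649, 0.1498]))]
stud_loose [(0.83, array([310., 217.]), array([0.6176, 0.0091]))]
sharpener [(0.63, array([356., 271.]), array([0.606 , 0.0836]))]
```

View pics/w3.png

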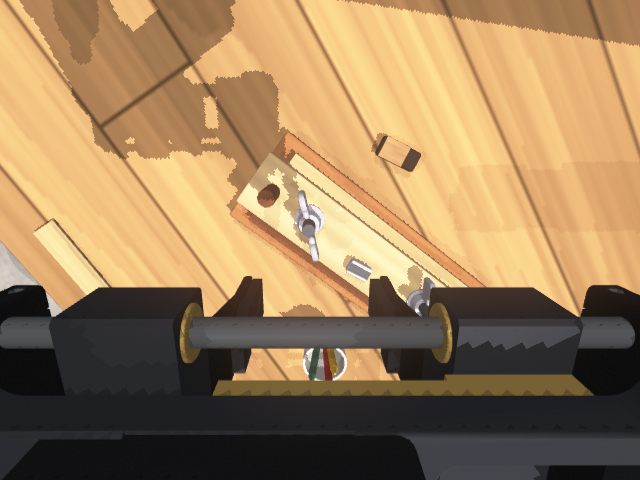

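Call:
arm_command:
  translation:
    - [-0.01,0.3,-0.065]
    - [-0.01,0.7,-0.065]
    - [-0.01,0.9,-0.065]
    - [-0.01,0.9,-0.065]
    - [-0.01,0.9,-0.065]
  rotation:
    - [0,0,0]
    - [0,0,0]
    - [0,0,0]
    - [0,0,0]
    - [0,0,0]
  grip: [0.17,0.17,0.17,0.17,0.17]

```text
time_s: 6.05
position: [0.6192, 0.0099, 0.1727]
tcp_rot: [[0.527, 0.0, -0.85], [0.85, -0.0, 0.527], [0.0, -1.0, -0.0]]
force: [0.7, -0.6, 0.3]
opening: 0.414
```

```bash
python3 m2.py w4; python3 -c "
from h import *
import pickle
cs=[pickle.load(open(f'w{i}.pkl','rb')) for i in (2,3)]
print(tri([ray(cs[0],(316/640,227/480)),ray(cs[1],(310/640,224/480))]),tri([ray(cs[0],(429/640,104/480)),ray(cs[1],(423/640,307/480))]))
s=bot.read_state();print(s['position'],s['moment'],s['opening'])"
```

```text
6.05 [  -9.4097   34.6685   86.7596   -0.0006   58.5632 -157.6044]
[0.6192 0.0099 0.1727] [-0.8498  0.527  -0.0001]
peg_a [(0.61, array([261., 219.]), array([ 0.635 , -0.0314]))]
hub_loose [(0.6, array([314., 245.]), array([0.6187, 0.0081]))]
wing_loose [(0.83, array([306., 208.]), array([ 0.6082, -0.0192])), (0.22, array([378., 299.]), array([0.5994, 0.0696]))]
hub_tight []
stud_loose [(0.95, array([315., 235.]), array([0.6171, 0.0068]))]
sharpener [(0.46, array([377., 296.]), array([0.6008, 0.0802]))]
[0.61833014 0.01088076 0.07185492] [0.56482625 0.14750679 0.06489708]
[0.61931711 0.00989287 0.17345282] [0.06512731 0.14599935 0.02656216] 0.4095975702535071
```

View pics/w4.png

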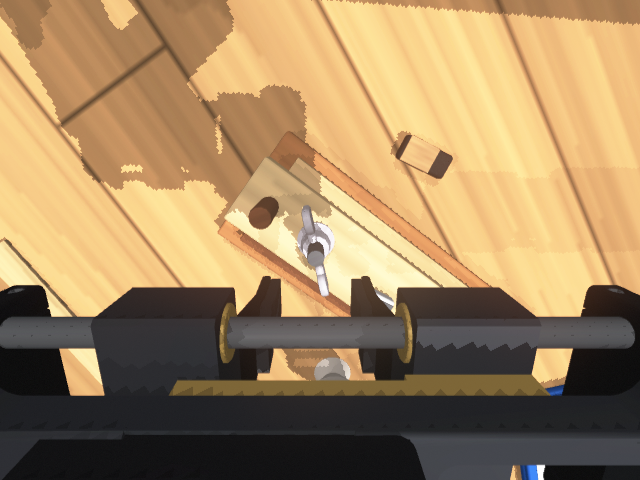

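Call:
arm_command:
  translation:
    - [0,0.25,0]
    - [0,0.5,0]
    - [0,0.75,0]
    - [0,1,0]
    - [0,1,0]
  rotation:
    - [0,0,0]
    - [0,0,0]
    - [0,0,0]
    - [0,0,0]
    - [0,0,0]
  grip: [0.17,0.17,0.17,0.17,0.17]

```text
time_s: 6.9
position: [0.617, 0.0102, 0.0902]
tcp_rot: [[0.527, -0.005, -0.85], [0.85, 0.001, 0.527], [-0.002, -1.0, 0.005]]
force: [-0.9, -0.1, -0.5]
opening: 0.414
```

Call:
arm_command:
  translation:
    - [0,0,0]
    - [0,0,0]
    - [0,0,0]
    - [0,0,0]
    - [0,0,0]
  rotation:
    - [0,0.08,0]
    - [0,0.16,0]
    - [0,0.24,0]
    - [0,0.32,0]
    - [0,0.4,0]
  grip: [0.17,0.17,0.17,0.17,0.17]

```text
time_s: 7.4
position: [0.6198, 0.0098, 0.0941]
tcp_rot: [[0.829, 0.002, -0.56], [0.56, -0.0, 0.829], [0.002, -1.0, -0.002]]
force: [0.2, -1.0, -0.3]
opening: 0.415
```

Call:
arm_command:
  translation:
    - [0,0,0]
    - [0,0,0]
    - [0,0,0]
    - [0,0,0]
    - [0,0,0]
  rotation:
    - [0,0.08,0]
    - [0,0.16,0]
    - [0,0.24,0]
    - [0,0.32,0]
    - [0,0.4,0]
  grip: [0.17,0.17,0.17,0.17,0.17]

```text
time_s: 7.9
position: [0.6193, 0.0099, 0.094]
tcp_rot: [[0.985, 0.001, -0.174], [0.174, -0.0, 0.985], [0.001, -1.0, -0.001]]
force: [-0.4, 0.5, -0.3]
opening: 0.418
```

```bash
cat > st.py <<'E'
from h import *
np.set_printoptions(precision=3,suppress=True)
s=bot.read_state();R=np.array(s["tcp_rot"]);print(s["time_s"],s["position"],"F",s["force"],"M",s["moment"],"j6",s["joint_positions"][5],"tau",s["tau"][5],"zang",np.degrees(np.arctan2(R[1,2],R[0,2])))
E
python3 st.py
```

```text
7.9 [0.619 0.01  0.094] F [-0.439  0.542 -0.309] M [0.047 0.098 0.037] j6 -109.446331981242 tau -0.5193032138049603 zang 100.04606878163455
```

Call:
arm_command:
  translation:
    - [0,0.03,0]
    - [0,0.03,0]
    - [0,0.03,0]
    - [0,0.03,0]
    - [0,0.03,0]
  rotation:
    - [0,0.1,0]
    - [0,0.2,0]
    - [0,0.3,0]
    - [0,0.4,0]
    - [0,0.5,0]
  grip: [0.17,0.17,0.17,0.17,0.17]

```text
time_s: 8.4
position: [0.6197, 0.0097, 0.0915]
tcp_rot: [[0.94, 0.002, 0.342], [-0.342, -0.001, 0.94], [0.002, -1.0, 0.0]]
force: [0.5, -1.4, -1.0]
opening: 0.419
```

```bash
python3 st.py; python3 m2.py w5
```

```text
8.4 [0.62  0.01  0.091] F [ 0.475 -1.417 -1.001] M [-0.065  0.007  0.013] j6 -79.39698868547497 tau -0.6546570919454098 zang 70.00100960611097
8.4 [ -9.4095  41.1421  89.5956  -0.0206  49.1381 -79.397 ]
[0.6197 0.0097 0.0915] [0.342  0.9397 0.0001]
peg_a []
hub_loose [(0.55, array([315., 296.]), array([0.6196, 0.0106]))]
wing_loose [(0.56, array([257., 266.]), array([ 0.5932, -0.0098]))]
hub_tight [(0.84, array([561.,  89.]), array([0.565 , 0.1508]))]
stud_loose [(0.95, array([311., 275.]), array([0.6164, 0.0096]))]
sharpener [(0.69, array([426., 212.]), array([0.6031, 0.0811])), (0.6, array([316., 277.]), array([0.6183, 0.0118]))]
```

View pics/w5.png

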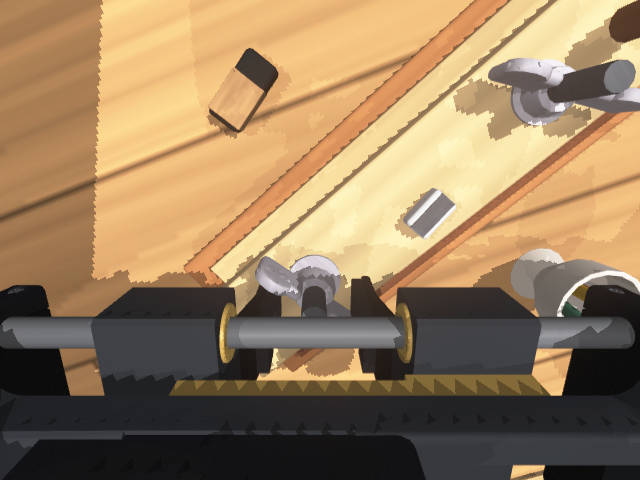

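Call:
arm_command:
  translation:
    - [0,0,0]
    - [0,0,0]
    - [0,0,0]
    - [0,0,0]
    - [0,0,0]
  rotation:
    - [0,0.14,0]
    - [0,0.28,0]
    - [0,0.42,0]
    - [0,0.56,0]
    - [0,0.7,0]
  grip: [0.17,0.17,0.17,0.17,0.17]

```text
time_s: 9.25
position: [0.6196, 0.0093, 0.0904]
tcp_rot: [[0.469, 0.001, 0.883], [-0.883, -0.001, 0.469], [0.002, -1.0, 0.001]]
force: [1.1, -2.8, -1.0]
opening: 0.412
```

Call:
arm_command:
  translation:
    - [0,0,0]
    - [0,0,0]
    - [0,0,0]
    - [0,0,0]
    - [0,0,0]
  rotation:
    - [0,0.14,0]
    - [0,0.28,0]
    - [0,0.42,0]
    - [0,0.56,0]
    - [0,0.7,0]
  grip: [0.17,0.17,0.17,0.17,0.17]

```text
time_s: 9.75
position: [0.6188, 0.0095, 0.0901]
tcp_rot: [[-0.243, -0.0, 0.97], [-0.97, -0.001, -0.243], [0.001, -1.0, -0.0]]
force: [-1.1, -1.5, -1.2]
opening: 0.418
```

Call:
arm_command:
  translation:
    - [0,0,0]
    - [0,0,0]
    - [0,0,0]
    - [0,0,0]
    - [0,0,0]
  rotation:
    - [0,0.14,0]
    - [0,0.28,0]
    - [0,0.42,0]
    - [0,0.56,0]
    - [0,0.7,0]
  grip: [0.17,0.17,0.17,0.17,0.17]

```text
time_s: 10.25
position: [0.6189, 0.0099, 0.09]
tcp_rot: [[-0.83, -0.0, 0.558], [-0.558, -0.0, -0.83], [0.0, -1.0, -0.0]]
force: [0.2, -0.3, -1.7]
opening: 0.417
```

```bash
python3 st.py
```

```text
10.25 [0.619 0.01  0.09 ] F [ 0.246 -0.277 -1.671] M [-0.135  0.076  0.013] j6 46.64911175901832 tau -0.9292190708220005 zang -56.05755251123185
```

Call:
arm_command:
  translation:
    - [0,0,0]
    - [0,0,0]
    - [0,0,0]
    - [0,0,0]
    - [0,0,0]
  rotation:
    - [0,0.14,0]
    - [0,0.28,0]
    - [0,0.42,0]
    - [0,0.56,0]
    - [0,0.7,0]
  grip: [0.17,0.17,0.17,0.17,0.17]

```text
time_s: 10.75
position: [0.6194, 0.0098, 0.0901]
tcp_rot: [[-0.99, 0.001, -0.14], [0.14, -0.0, -0.99], [-0.001, -1.0, 0.0]]
force: [0.0, -0.8, -1.6]
opening: 0.418
```

Call:
arm_command:
  translation:
    - [0,0,0]
    - [0,0,0]
    - [0,0,0]
    - [0,0,0]
    - [0,0,0]
  rotation:
    - [0,0.14,0]
    - [0,0.28,0]
    - [0,0.42,0]
    - [0,0.56,0]
    - [0,0.7,0]
  grip: [0.17,0.17,0.17,0.17,0.17]

```text
time_s: 11.25
position: [0.6194, 0.0094, 0.0902]
tcp_rot: [[-0.642, 0.001, -0.767], [0.767, -0.001, -0.642], [-0.001, -1.0, -0.0]]
force: [0.4, -1.9, -1.8]
opening: 0.415
```

Call:
arm_command:
  translation:
    - [0,0,0]
    - [0,0,0]
    - [0,0,0]
    - [0,0,0]
    - [0,0,0]
  rotation:
    - [0,0.12,0]
    - [0,0.24,0]
    - [0,0.34,0]
    - [0,0.4,0]
    - [0,0.4,0]
  grip: [0.17,0.17,0.17,0.17,0.17]

```text
time_s: 11.75
position: [0.619, 0.0095, 0.0902]
tcp_rot: [[-0.28, 0.0, -0.96], [0.96, -0.001, -0.28], [-0.001, -1.0, 0.0]]
force: [0.2, -1.6, 0.1]
opening: 0.418
```

Call:
arm_command:
  translation:
    - [0,0,0]
    - [0,0,0]
  rotation:
    - [0,-0.05,0]
    - [0,-0.1,0]
  grip: [0.17,0.17]

```text
time_s: 11.95
position: [0.6188, 0.0101, 0.0902]
tcp_rot: [[-0.382, -0.0, -0.924], [0.924, 0.0, -0.382], [0.001, -1.0, 0.0]]
force: [1.0, 0.1, -0.8]
opening: 0.414
```

Call:
arm_command:
  translation:
    - [0,-0.3,0]
    - [0,-0.6,0]
    - [0,-0.6,0]
  rotation:
    - [0,0,0]
    - [0,0,0]
    - [0,0,0]
  grip: [0.17,0.17,0.17]

```text
time_s: 12.25
position: [0.6212, 0.0099, 0.1414]
tcp_rot: [[-0.38, 0.007, -0.925], [0.925, -0.001, -0.38], [-0.003, -1.0, -0.006]]
force: [0.5, -0.5, 0.2]
opening: 0.415
```

```bash
python3 st.py
```

```text
12.25 [0.621 0.01  0.141] F [ 0.496 -0.481  0.227] M [0.013 0.142 0.055] j6 148.25811940514956 tau 0.004097350174561143 zang -157.6640890531802
```

Call:
arm_command:
  translation:
    - [0,0,0]
    - [0,0,0]
    - [0,0,0]
    - [0,0,0]
    - [0,0,0]
  rotation:
    - [0,-0.14,0]
    - [0,-0.28,0]
    - [0,-0.42,0]
    - [0,-0.56,0]
    - [0,-0.7,0]
  grip: [0.17,0.17,0.17,0.17,0.17]

```text
time_s: 12.75
position: [0.6182, 0.0102, 0.1371]
tcp_rot: [[-0.904, -0.002, -0.428], [0.428, 0.001, -0.904], [0.002, -1.0, 0.0]]
force: [0.5, -0.1, -0.0]
opening: 0.415
```

Call:
arm_command:
  translation:
    - [0,0,0]
    - [0,0,0]
    - [0,0,0]
    - [0,0,0]
    - [0,0,0]
  rotation:
    - [0,-0.14,0]
    - [0,-0.28,0]
    - [0,-0.42,0]
    - [0,-0.56,0]
    - [0,-0.7,0]
  grip: [0.17,0.17,0.17,0.17,0.17]

```text
time_s: 13.25
position: [0.6182, 0.0102, 0.1371]
tcp_rot: [[-0.958, -0.002, 0.287], [-0.287, 0.001, -0.958], [0.002, -1.0, -0.001]]
force: [-0.3, -0.0, -0.4]
opening: 0.417
```

Call:
arm_command:
  translation:
    - [0,0,0]
    - [0,0,0]
    - [0,0,0]
    - [0,0,0]
    - [0,0,0]
  rotation:
    - [0,-0.14,0]
    - [0,-0.28,0]
    - [0,-0.42,0]
    - [0,-0.56,0]
    - [0,-0.7,0]
  grip: [0.17,0.17,0.17,0.17,0.17]

```text
time_s: 13.75
position: [0.6182, 0.0102, 0.1371]
tcp_rot: [[-0.52, -0.002, 0.854], [-0.854, 0.001, -0.52], [0.0, -1.0, -0.002]]
force: [-1.0, -1.0, 0.6]
opening: 0.417
```

Call:
arm_command:
  translation:
    - [0,0,0]
    - [0,0,0]
    - [0,0,0]
    - [0,0,0]
    - [0,0,0]
  rotation:
    - [0,-0.14,0]
    - [0,-0.28,0]
    - [0,-0.42,0]
    - [0,-0.56,0]
    - [0,-0.7,0]
  grip: [0.17,0.17,0.17,0.17,0.17]

```text
time_s: 14.25
position: [0.6182, 0.0102, 0.1371]
tcp_rot: [[0.185, -0.002, 0.983], [-0.983, 0.001, 0.185], [-0.001, -1.0, -0.002]]
force: [0.6, 0.9, 0.1]
opening: 0.415
```

Call:
arm_command:
  translation:
    - [0,0,0]
    - [0,0,0]
    - [0,0,0]
  rotation:
    - [0,-0.14,0]
    - [0,-0.27,0]
    - [0,-0.27,0]
  grip: [0.17,0.17,0.17]

```text
time_s: 14.55
position: [0.6183, 0.0102, 0.1372]
tcp_rot: [[0.446, -0.002, 0.895], [-0.895, 0.001, 0.446], [-0.001, -1.0, -0.001]]
force: [0.0, 0.5, 0.7]
opening: 0.414
```

```bash
python3 st.py; python3 m2.py w6
```

```text
14.55 [0.618 0.01  0.137] F [0.008 0.458 0.691] M [ 0.008  0.005 -0.032] j6 -35.89243630360766 tau -0.5118490755558014 zang 26.47916406276449
14.55 [ -9.4035  37.3633  88.2566   0.0169  54.4823 -35.8924]
[0.6183 0.0102 0.1372] [ 0.8951  0.4459 -0.0013]
peg_a [(0.76, array([313., 350.]), array([ 0.6376, -0.0313])), (0.72, array([339.,   5.]), array([0.5667, 0.14  ]))]
hub_loose [(0.86, array([319., 264.]), array([0.6197, 0.013 ]))]
wing_loose [(0.98, array([348., 300.]), array([0.6469, 0.0005]))]
hub_tight [(0.62, array([338.,   8.]), array([0.5637, 0.1487]))]
stud_loose []
sharpener [(0.72, array([344., 154.]), array([0.6037, 0.0817]))]
```

View pics/w6.png

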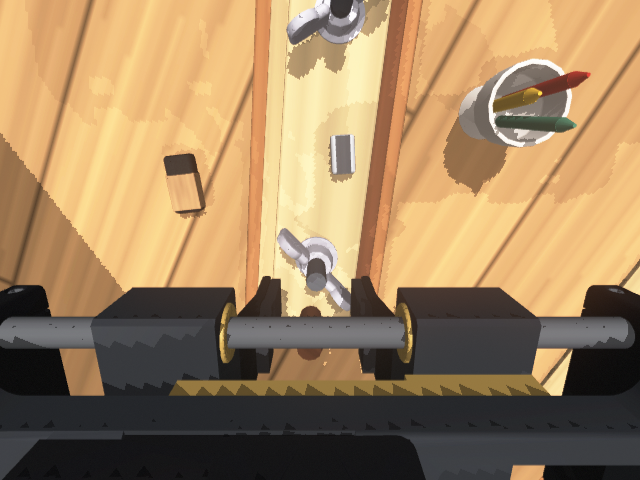

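Call:
arm_command:
  translation:
    - [0,0.2,0]
    - [0,0.4,0]
    - [0,0.6,0]
    - [0,0.6,0]
  rotation:
    - [0,0,0]
    - [0,0,0]
    - [0,0,0]
    - [0,0,0]
  grip: [0.17,0.17,0.17,0.17]

```text
time_s: 15.3
position: [0.6173, 0.0101, 0.0881]
tcp_rot: [[0.445, -0.005, 0.896], [-0.896, 0.001, 0.445], [-0.003, -1.0, -0.004]]
force: [-0.1, -0.0, -0.8]
opening: 0.413
```

Call:
arm_command:
  translation:
    - [0,0,0]
    - [0,0,0]
    - [0,0,0]
    - [0,0,0]
    - [0,0,0]
  rotation:
    - [0,0.08,0]
    - [0,0.16,0]
    - [0,0.24,0]
    - [0,0.32,0]
    - [0,0.4,0]
  grip: [0.17,0.17,0.17,0.17,0.17]

```text
time_s: 15.8
position: [0.6191, 0.0093, 0.0909]
tcp_rot: [[0.039, 0.0, 0.999], [-0.999, -0.001, 0.039], [0.001, -1.0, 0.0]]
force: [-0.3, -2.4, -1.1]
opening: 0.417
```

Call:
arm_command:
  translation:
    - [0,0,0]
    - [0,0,0]
    - [0,0,0]
    - [0,0,0]
    - [0,0,0]
  rotation:
    - [0,0.14,0]
    - [0,0.28,0]
    - [0,0.42,0]
    - [0,0.56,0]
    - [0,0.7,0]
  grip: [0.17,0.17,0.17,0.17,0.17]

```text
time_s: 16.3
position: [0.6189, 0.0096, 0.0908]
tcp_rot: [[-0.642, -0.0, 0.767], [-0.767, -0.001, -0.642], [0.0, -1.0, 0.0]]
force: [-0.4, -0.6, -1.7]
opening: 0.415
```

Call:
arm_command:
  translation:
    - [0,0,0]
    - [0,0,0]
    - [0,0,0]
    - [0,0,0]
    - [0,0,0]
  rotation:
    - [0,0.14,0]
    - [0,0.28,0]
    - [0,0.42,0]
    - [0,0.56,0]
    - [0,0.7,0]
  grip: [0.17,0.17,0.17,0.17,0.17]

```text
time_s: 16.8
position: [0.6192, 0.0098, 0.0909]
tcp_rot: [[-0.99, 0.001, 0.14], [-0.14, -0.0, -0.99], [-0.001, -1.0, 0.0]]
force: [-0.3, 0.2, -0.1]
opening: 0.416
```

Call:
arm_command:
  translation:
    - [0,0,0]
    - [0,0,0]
    - [0,0,0]
    - [0,0,0]
    - [0,0,0]
  rotation:
    - [0,0.1,0]
    - [0,0.2,0]
    - [0,0.3,0]
    - [0,0.4,0]
    - [0,0.5,0]
  grip: [0.17,0.17,0.17,0.17,0.17]

```text
time_s: 17.3
position: [0.6195, 0.0096, 0.091]
tcp_rot: [[-0.928, 0.002, -0.372], [0.372, -0.001, -0.928], [-0.002, -1.0, -0.0]]
force: [0.8, -1.3, -1.6]
opening: 0.415
```

```bash
python3 st.py
```

```text
17.3 [0.62  0.01  0.091] F [ 0.805 -1.347 -1.599] M [-0.138  0.097 -0.003] j6 102.42000298584253 tau -0.6544075906276703 zang -111.82483675324116
```

Call:
arm_command:
  translation:
    - [0,0,0]
    - [0,0,0]
    - [0,0,0]
    - [0,0,0]
    - [0,0,0]
  rotation:
    - [0,0.1,0]
    - [0,0.2,0]
    - [0,0.3,0]
    - [0,0.4,0]
    - [0,0.5,0]
  grip: [0.17,0.17,0.17,0.17,0.17]

```text
time_s: 17.8
position: [0.6196, 0.0094, 0.091]
tcp_rot: [[-0.618, 0.002, -0.786], [0.786, -0.001, -0.618], [-0.002, -1.0, -0.001]]
force: [0.3, -2.7, -0.7]
opening: 0.417
```

Call:
arm_command:
  translation:
    - [0,0,0]
    - [0,0,0]
    - [0,0,0]
    - [0,0,0]
    - [0,0,0]
  rotation:
    - [0,0.05,0]
    - [0,0.1,0]
    - [0,0.15,0]
    - [0,0.2,0]
    - [0,0.25,0]
  grip: [0.17,0.17,0.17,0.17,0.17]

```text
time_s: 18.3
position: [0.6196, 0.0093, 0.091]
tcp_rot: [[-0.396, 0.001, -0.918], [0.918, -0.001, -0.396], [-0.002, -1.0, -0.001]]
force: [-0.7, -1.4, -1.1]
opening: 0.416
```

```bash
python3 st.py
```

```text
18.3 [0.62  0.009 0.091] F [-0.662 -1.368 -1.093] M [-0.252  0.057 -0.013] j6 147.2979371642588 tau -0.31160563230514526 zang -156.68909125507054
```

Call:
arm_command:
  translation:
    - [0,0,0]
    - [0,0,0]
  rotation:
    - [0,-0.05,0]
    - [0,-0.1,0]
  grip: [0.17,0.17]

```text
time_s: 18.5
position: [0.6195, 0.0098, 0.0911]
tcp_rot: [[-0.493, 0.001, -0.87], [0.87, -0.0, -0.493], [-0.001, -1.0, -0.001]]
force: [-0.8, 0.2, -1.0]
opening: 0.415
```

Call:
arm_command:
  translation:
    - [0,-0.3,0]
    - [0,-0.6,0]
    - [0,-0.6,0]
  rotation:
    - [0,0,0]
    - [0,0,0]
    - [0,0,0]
  grip: [0.17,0.17,0.17]

```text
time_s: 18.8
position: [0.6218, 0.0096, 0.1423]
tcp_rot: [[-0.491, 0.009, -0.871], [0.871, -0.001, -0.491], [-0.005, -1.0, -0.007]]
force: [1.4, -0.2, 0.7]
opening: 0.411
```

Call:
arm_command:
  translation:
    - [0,0,0]
    - [0,0,0]
    - [0,0,0]
    - [0,0,0]
    - [0,0,0]
  rotation:
    - [0,-0.14,0]
    - [0,-0.28,0]
    - [0,-0.42,0]
    - [0,-0.56,0]
    - [0,-0.7,0]
  grip: [0.17,0.17,0.17,0.17,0.17]

```text
time_s: 19.3
position: [0.6186, 0.01, 0.1378]
tcp_rot: [[-0.95, -0.001, -0.313], [0.313, 0.0, -0.95], [0.001, -1.0, 0.0]]
force: [0.1, -0.4, 0.0]
opening: 0.416
```

Call:
arm_command:
  translation:
    - [0,0,0]
    - [0,0,0]
    - [0,0,0]
    - [0,0,0]
    - [0,0,0]
  rotation:
    - [0,-0.14,0]
    - [0,-0.28,0]
    - [0,-0.42,0]
    - [0,-0.56,0]
    - [0,-0.7,0]
  grip: [0.17,0.17,0.17,0.17,0.17]

```text
time_s: 19.8
position: [0.6186, 0.01, 0.1377]
tcp_rot: [[-0.915, -0.001, 0.403], [-0.403, 0.0, -0.915], [0.001, -1.0, -0.0]]
force: [-0.5, -0.7, -0.2]
opening: 0.41
```

Call:
arm_command:
  translation:
    - [0,0,0]
    - [0,0,0]
    - [0,0,0]
    - [0,0,0]
    - [0,0,0]
  rotation:
    - [0,-0.14,0]
    - [0,-0.28,0]
    - [0,-0.42,0]
    - [0,-0.56,0]
    - [0,-0.7,0]
  grip: [0.17,0.17,0.17,0.17,0.17]

```text
time_s: 20.3
position: [0.6186, 0.01, 0.1377]
tcp_rot: [[-0.411, -0.001, 0.912], [-0.912, 0.0, -0.411], [0.0, -1.0, -0.001]]
force: [1.3, 0.1, 0.3]
opening: 0.417
```

Call:
arm_command:
  translation:
    - [0,0,0]
    - [0,0,0]
    - [0,0,0]
    - [0,0,0]
    - [0,0,0]
  rotation:
    - [0,-0.14,0]
    - [0,-0.28,0]
    - [0,-0.42,0]
    - [0,-0.56,0]
    - [0,-0.7,0]
  grip: [0.17,0.17,0.17,0.17,0.17]

```text
time_s: 20.8
position: [0.6186, 0.01, 0.1378]
tcp_rot: [[0.305, -0.001, 0.952], [-0.952, 0.0, 0.305], [-0.0, -1.0, -0.001]]
force: [0.3, 0.4, 0.1]
opening: 0.414
```

Call:
arm_command:
  translation:
    - [0,0,0]
    - [0,0,0]
    - [0,0,0]
  rotation:
    - [0,-0.14,0]
    - [0,-0.25,0]
    - [0,-0.25,0]
  grip: [0.17,0.17,0.17]

```text
time_s: 21.1
position: [0.6187, 0.01, 0.1378]
tcp_rot: [[0.536, -0.001, 0.844], [-0.844, 0.0, 0.536], [-0.0, -1.0, -0.0]]
force: [0.3, -0.3, -0.5]
opening: 0.413
```

```bash
python3 st.py; python3 m2.py w7
```

```text
21.1 [0.619 0.01  0.138] F [ 0.277 -0.303 -0.49 ] M [-0.088 -0.026  0.052] j6 -41.81345209472397 tau -0.4339639563113451 zang 32.40141079549109
21.1 [ -9.4123  37.3198  88.2218  -0.0004  54.4909 -41.8135]
[0.6187 0.01   0.1378] [ 0.8443  0.5358 -0.0004]
peg_a []
hub_loose [(0.71, array([316., 263.]), array([0.6179, 0.0124])), (0.19, array([279., 230.]), array([0.5864, 0.0188]))]
wing_loose [(0.61, array([276., 234.]), array([0.5863, 0.0168]))]
hub_tight [(0.8, array([364.,  12.]), array([0.5635, 0.1483]))]
stud_loose [(0.68, array([318., 255.]), array([0.6205, 0.0116]))]
sharpener [(0.8, array([353., 156.]), array([0.6032, 0.0816]))]
```

View pics/w7.png

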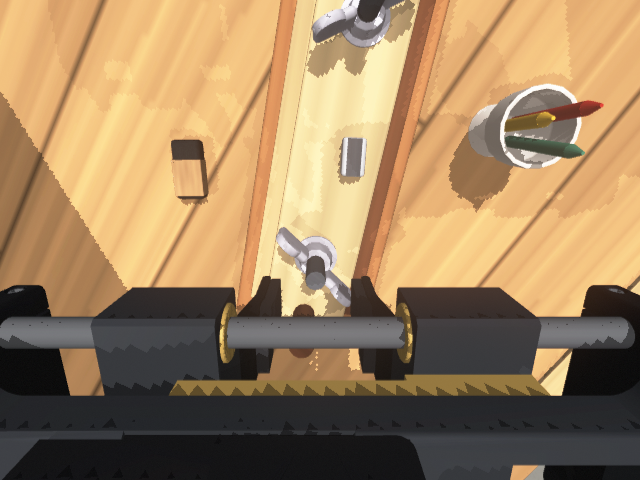

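Call:
arm_command:
  translation:
    - [0,0,0]
    - [0,0.2,0]
    - [0,0.4,0]
    - [0,0.62,0]
    - [0,0.62,0]
  rotation:
    - [0,-0.1,0]
    - [0,-0.1,0]
    - [0,-0.1,0]
    - [0,-0.1,0]
    - [0,-0.1,0]
  grip: [0.17,0.17,0.17,0.17,0.17]

```text
time_s: 21.95
position: [0.6171, 0.0102, 0.0864]
tcp_rot: [[0.621, -0.005, 0.784], [-0.784, 0.001, 0.621], [-0.004, -1.0, -0.003]]
force: [-0.0, -0.3, 0.8]
opening: 0.414
```

Call:
arm_command:
  translation:
    - [0,0,0]
    - [0,0,0]
    - [0,0,0]
    - [0,0,0]
    - [0,0,0]
  rotation:
    - [0,0.06,0]
    - [0,0.12,0]
    - [0,0.18,0]
    - [0,0.24,0]
    - [0,0.3,0]
  grip: [0.17,0.17,0.17,0.17,0.17]

```text
time_s: 22.45
position: [0.6195, 0.0094, 0.0895]
tcp_rot: [[0.347, 0.001, 0.938], [-0.938, -0.001, 0.347], [0.001, -1.0, 0.001]]
force: [-0.5, -2.4, 0.2]
opening: 0.411
```

```bash
python3 st.py
```

```text
22.45 [0.619 0.009 0.09 ] F [-0.451 -2.36   0.159] M [-0.317  0.053 -0.001] j6 -29.67540267782702 tau -0.3803491126745939 zang 20.293093481153168
```

Call:
arm_command:
  translation:
    - [0,0,0]
    - [0,0,0]
    - [0,0,0]
  rotation:
    - [0,0.02,0]
    - [0,0.05,0]
    - [0,0.07,0]
  grip: [0.17,0.17,0.17]

```text
time_s: 22.75
position: [0.6195, 0.0095, 0.0893]
tcp_rot: [[0.279, 0.001, 0.96], [-0.96, -0.001, 0.279], [0.001, -1.0, 0.001]]
force: [0.5, -2.0, 0.9]
opening: 0.415
```

```bash
python3 st.py
```

```text
22.75 [0.619 0.01  0.089] F [ 0.509 -2.047  0.872] M [-0.309 -0.006 -0.043] j6 -25.60278868320441 tau -0.07279596291482449 zang 16.19673572945703
```

Call:
arm_command:
  translation:
    - [0,0,0]
    - [0,0,0]
    - [0,0,0]
  rotation:
    - [0,0.02,0]
    - [0,0.05,0]
    - [0,0.07,0]
  grip: [0.17,0.17,0.17]

```text
time_s: 23.05
position: [0.6192, 0.0098, 0.0889]
tcp_rot: [[0.207, 0.001, 0.978], [-0.978, -0.0, 0.207], [0.0, -1.0, 0.001]]
force: [0.4, -2.2, 0.5]
opening: 0.415
```

Call:
arm_command:
  translation:
    - [0,0,0]
    - [0,0,0]
    - [0,0,0]
  rotation:
    - [0,0.02,0]
    - [0,0.04,0]
    - [0,0.05,0]
  grip: [0.17,0.17,0.17]

```text
time_s: 23.35
position: [0.6189, 0.0099, 0.0886]
tcp_rot: [[0.156, -0.0, 0.988], [-0.988, -0.0, 0.156], [0.0, -1.0, -0.0]]
force: [0.4, -1.8, 0.5]
opening: 0.415
```

```bash
python3 st.py
```

```text
23.35 [0.619 0.01  0.089] F [ 0.379 -1.766  0.55 ] M [-0.356  0.061  0.051] j6 -18.38293959191482 tau -0.0015666321633034386 zang 8.971645208928654
```

Call:
arm_command:
  translation:
    - [0,0,0]
    - [0,0,0]
  rotation:
    - [0,0.03,0]
    - [0,0.05,0]
  grip: [0.17,0.17]

```text
time_s: 23.55
position: [0.6189, 0.0099, 0.0885]
tcp_rot: [[0.104, -0.0, 0.995], [-0.995, -0.0, 0.104], [0.0, -1.0, -0.0]]
force: [0.1, -2.1, 0.4]
opening: 0.412
```

Call:
arm_command:
  translation:
    - [0,0,0]
    - [0,0,0]
  rotation:
    - [0,0.03,0]
    - [0,0.05,0]
  grip: [0.17,0.17]

```text
time_s: 23.75
position: [0.6189, 0.0099, 0.0885]
tcp_rot: [[0.052, -0.0, 0.999], [-0.999, -0.0, 0.052], [0.0, -1.0, -0.0]]
force: [-0.4, -1.2, 0.4]
opening: 0.416
```

```bash
python3 st.py
```

```text
23.75 [0.619 0.01  0.088] F [-0.389 -1.207  0.388] M [-0.354  0.069  0.06 ] j6 -12.365862463150108 tau -0.07257170509546995 zang 2.956048633584874
```

Call:
arm_command:
  translation:
    - [0,0,0]
    - [0,0,0]
  rotation:
    - [0,0.03,0]
    - [0,0.06,0]
  grip: [0.17,0.17]

```text
time_s: 23.95
position: [0.6188, 0.0099, 0.0885]
tcp_rot: [[-0.012, -0.0, 1.0], [-1.0, -0.0, -0.012], [0.0, -1.0, -0.0]]
force: [0.3, -1.8, 0.6]
opening: 0.414
```

Call:
arm_command:
  translation:
    - [0,0,0]
    - [0,0,0]
  rotation:
    - [0,0.03,0]
    - [0,0.05,0]
  grip: [0.17,0.17]

```text
time_s: 24.15
position: [0.6187, 0.0099, 0.0884]
tcp_rot: [[-0.064, -0.0, 0.998], [-0.998, 0.0, -0.064], [0.0, -1.0, -0.0]]
force: [1.2, -1.9, 0.4]
opening: 0.419
```

```bash
python3 st.py
```

```text
24.15 [0.619 0.01  0.088] F [ 1.197 -1.93   0.372] M [-0.349  0.025  0.036] j6 -5.7670940622638645 tau -0.07073762593790889 zang -3.6438066667217694
```

Call:
arm_command:
  translation:
    - [0,0,0]
    - [0,0,0]
  rotation:
    - [0,0.03,0]
    - [0,0.06,0]
  grip: [0.17,0.17]

```text
time_s: 24.35
position: [0.6187, 0.01, 0.0884]
tcp_rot: [[-0.126, -0.001, 0.992], [-0.992, 0.0, -0.126], [0.0, -1.0, -0.001]]
force: [0.5, -2.3, 0.1]
opening: 0.416
```

Call:
arm_command:
  translation:
    - [0,0,0]
    - [0,0,0]
  rotation:
    - [0,0.03,0]
    - [0,0.06,0]
  grip: [0.17,0.17]

```text
time_s: 24.55
position: [0.6186, 0.01, 0.0883]
tcp_rot: [[-0.188, -0.001, 0.982], [-0.982, 0.0, -0.188], [0.0, -1.0, -0.001]]
force: [-0.1, -1.8, -0.3]
opening: 0.418
```

```bash
python3 st.py
```

```text
24.55 [0.619 0.01  0.088] F [-0.118 -1.788 -0.299] M [-0.407  0.092 -0.014] j6 1.4478303451508658 tau -0.17738304566591978 zang -10.854591413118948
```

Call:
arm_command:
  translation:
    - [0,0,0]
    - [0,0,0]
  rotation:
    - [0,0.03,0]
    - [0,0.06,0]
  grip: [0.17,0.17]

```text
time_s: 24.75
position: [0.6185, 0.01, 0.0883]
tcp_rot: [[-0.25, -0.001, 0.968], [-0.968, 0.0, -0.25], [0.0, -1.0, -0.001]]
force: [-0.7, -1.1, 0.2]
opening: 0.411
```

Call:
arm_command:
  translation:
    - [0,0,0]
    - [0,0,0]
  rotation:
    - [0,0.03,0]
    - [0,0.06,0]
  grip: [0.17,0.17]

```text
time_s: 24.95
position: [0.6185, 0.01, 0.0883]
tcp_rot: [[-0.31, -0.001, 0.951], [-0.951, 0.0, -0.31], [0.0, -1.0, -0.001]]
force: [-0.3, -1.9, -0.1]
opening: 0.417
```

```bash
python3 st.py
```

```text
24.95 [0.618 0.01  0.088] F [-0.278 -1.867 -0.1  ] M [-0.324  0.128  0.018] j6 8.647582860802569 tau -0.17739254515618086 zang -18.058132837503393
```

Call:
arm_command:
  translation:
    - [0,0,0]
    - [0,0,0]
  rotation:
    - [0,0.04,0]
    - [0,0.07,0]
  grip: [0.17,0.17]

```text
time_s: 25.15
position: [0.6185, 0.0101, 0.0883]
tcp_rot: [[-0.379, -0.001, 0.925], [-0.925, 0.0, -0.379], [0.0, -1.0, -0.001]]
force: [-0.5, -1.1, -0.8]
opening: 0.415
```

Call:
arm_command:
  translation:
    - [0,0,0]
    - [0,0,0]
  rotation:
    - [0,0.04,0]
    - [0,0.07,0]
  grip: [0.17,0.17]

```text
time_s: 25.35
position: [0.6185, 0.0101, 0.0882]
tcp_rot: [[-0.446, -0.001, 0.895], [-0.895, 0.0, -0.446], [0.0, -1.0, -0.001]]
force: [-0.2, -0.4, -1.0]
opening: 0.419
```

Call:
arm_command:
  translation:
    - [0,0,0]
    - [0,0,0]
  rotation:
    - [0,0.04,0]
    - [0,0.07,0]
  grip: [0.17,0.17]

```text
time_s: 25.55
position: [0.6185, 0.0102, 0.0882]
tcp_rot: [[-0.51, -0.001, 0.86], [-0.86, 0.0, -0.51], [0.0, -1.0, -0.001]]
force: [-0.0, -0.3, -0.5]
opening: 0.413
```

Call:
arm_command:
  translation:
    - [0,0,0]
    - [0,0,0]
  rotation:
    - [0,0.04,0]
    - [0,0.07,0]
  grip: [0.17,0.17]

```text
time_s: 25.75
position: [0.6186, 0.0103, 0.0882]
tcp_rot: [[-0.572, -0.001, 0.82], [-0.82, 0.001, -0.572], [0.0, -1.0, -0.001]]
force: [0.5, -2.0, -0.2]
opening: 0.415
```

```bash
python3 st.py
```

```text
25.75 [0.619 0.01  0.088] F [ 0.457 -1.984 -0.222] M [-0.225  0.043 -0.025] j6 25.45525379703404 tau -0.14519008342176676 zang -34.87229314867602
```

Call:
arm_command:
  translation:
    - [0,0,0]
    - [0,0,0]
  rotation:
    - [0,0.04,0]
    - [0,0.07,0]
  grip: [0.17,0.17]

```text
time_s: 25.95
position: [0.6186, 0.0103, 0.0882]
tcp_rot: [[-0.63, -0.001, 0.776], [-0.776, 0.001, -0.63], [-0.0, -1.0, -0.001]]
force: [-0.2, -0.1, -1.6]
opening: 0.419
```

Call:
arm_command:
  translation:
    - [0,0,0]
    - [0,0,0]
  rotation:
    - [0,0.04,0]
    - [0,0.07,0]
  grip: [0.17,0.17]

```text
time_s: 26.15
position: [0.6187, 0.0103, 0.0882]
tcp_rot: [[-0.686, -0.001, 0.728], [-0.728, 0.001, -0.686], [-0.0, -1.0, -0.001]]
force: [0.2, -0.1, -0.9]
opening: 0.417
```

```bash
python3 st.py
```

```text
26.15 [0.619 0.01  0.088] F [ 0.161 -0.123 -0.943] M [-0.15   0.034  0.034] j6 33.85852299656958 tau -0.14456007163971663 zang -43.28279210012146
```

```bash
python3 m2.py w8
```

```text
26.15 [-9.3938 41.4035 89.7178  0.0463 48.9145 33.8585]
[0.6187 0.0103 0.0882] [ 0.728  -0.6856 -0.0009]
peg_a []
hub_loose [(0.78, array([317., 293.]), array([0.6216, 0.0135]))]
wing_loose [(0.47, array([231.,   6.]), array([0.6822, 0.1275]))]
hub_tight [(0.83, array([ 30., 172.]), array([0.5622, 0.1513])), (0.29, array([317., 280.]), array([0.624, 0.016]))]
stud_loose [(0.57, array([321., 281.]), array([0.6215, 0.0099]))]
sharpener [(0.71, array([203., 211.]), array([0.6031, 0.083 ]))]
```

View pics/w8.png

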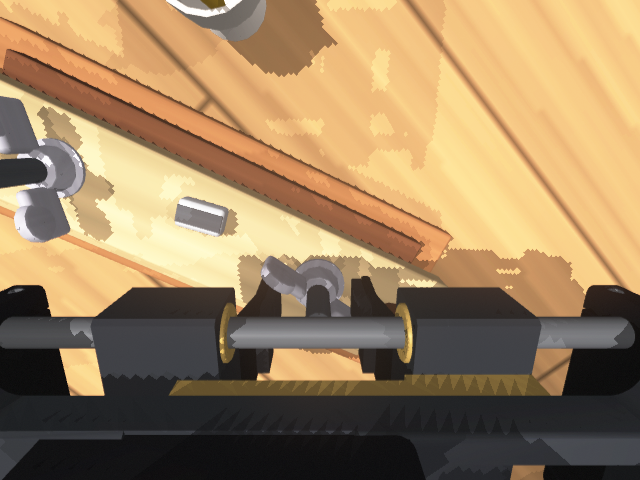

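Call:
arm_command:
  translation:
    - [0,0,0]
    - [0,0,0]
  rotation:
    - [0,0.04,0]
    - [0,0.07,0]
  grip: [0.17,0.17]

```text
time_s: 26.7
position: [0.6188, 0.0102, 0.0885]
tcp_rot: [[-0.737, -0.0, 0.676], [-0.676, 0.0, -0.737], [-0.0, -1.0, -0.0]]
force: [-0.2, 0.5, -0.7]
opening: 0.416
```

Call:
arm_command:
  translation:
    - [0,0,0]
    - [0,0,0]
  rotation:
    - [0,0.04,0]
    - [0,0.07,0]
  grip: [0.17,0.17]

```text
time_s: 26.9
position: [0.6189, 0.0102, 0.0885]
tcp_rot: [[-0.784, -0.0, 0.621], [-0.621, 0.0, -0.784], [-0.0, -1.0, -0.0]]
force: [1.0, 1.0, -1.0]
opening: 0.413
```

```bash
python3 st.py
```

```text
26.9 [0.619 0.01  0.088] F [ 1.043  0.955 -0.99 ] M [ 0.024  0.086 -0.017] j6 42.226953142029124 tau -0.14441591687500477 zang -51.645254909934565
```

Call:
arm_command:
  translation:
    - [0,0,0]
    - [0,0,0]
  rotation:
    - [0,0.04,0]
    - [0,0.07,0]
  grip: [0.17,0.17]

```text
time_s: 27.1
position: [0.6189, 0.0102, 0.0884]
tcp_rot: [[-0.828, -0.0, 0.561], [-0.561, 0.0, -0.828], [-0.0, -1.0, -0.0]]
force: [1.4, 0.5, -1.1]
opening: 0.414
```

Call:
arm_command:
  translation:
    - [0,0,0]
    - [0,0,0]
  rotation:
    - [0,0.04,0]
    - [0,0.07,0]
  grip: [0.17,0.17]

```text
time_s: 27.3
position: [0.619, 0.0101, 0.0885]
tcp_rot: [[-0.866, 0.0, 0.499], [-0.499, 0.0, -0.866], [-0.0, -1.0, -0.0]]
force: [0.2, 0.4, -0.5]
opening: 0.414
```

```bash
python3 st.py
```

```text
27.3 [0.619 0.01  0.088] F [ 0.238  0.403 -0.478] M [-0.007  0.043  0.063] j6 50.62983820716388 tau -0.14427906833589077 zang -60.04940850342236
```

Call:
arm_command:
  translation:
    - [0,0,0]
    - [0,0,0]
  rotation:
    - [0,0.04,0]
    - [0,0.07,0]
  grip: [0.17,0.17]

```text
time_s: 27.5
position: [0.6191, 0.0101, 0.0885]
tcp_rot: [[-0.901, 0.0, 0.434], [-0.434, 0.0, -0.901], [-0.0, -1.0, -0.0]]
force: [0.6, 1.8, -0.6]
opening: 0.413
```

Call:
arm_command:
  translation:
    - [0,0,0]
    - [0,0,0]
  rotation:
    - [0,0.04,0]
    - [0,0.07,0]
  grip: [0.17,0.17]

```text
time_s: 27.7
position: [0.6191, 0.0101, 0.0885]
tcp_rot: [[-0.93, 0.001, 0.367], [-0.367, 0.0, -0.93], [-0.001, -1.0, -0.0]]
force: [0.7, 0.7, -2.0]
opening: 0.411
```

```bash
python3 st.py
```

```text
27.7 [0.619 0.01  0.089] F [ 0.745  0.716 -1.958] M [0.006 0.022 0.05 ] j6 59.02902168006002 tau -0.14410873409360647 zang -68.44636435567367
```

Call:
arm_command:
  translation:
    - [0,0,0]
    - [0,0,0]
  rotation:
    - [0,0.04,0]
    - [0,0.07,0]
  grip: [0.17,0.17]

```text
time_s: 27.9
position: [0.6192, 0.01, 0.0885]
tcp_rot: [[-0.954, 0.001, 0.298], [-0.298, 0.0, -0.954], [-0.001, -1.0, -0.0]]
force: [1.1, 0.7, -0.5]
opening: 0.414
```

Call:
arm_command:
  translation:
    - [0,0,0]
    - [0,0,0]
  rotation:
    - [0,0.04,0]
    - [0,0.07,0]
  grip: [0.17,0.17]

```text
time_s: 28.1
position: [0.6192, 0.01, 0.0886]
tcp_rot: [[-0.974, 0.001, 0.228], [-0.228, 0.0, -0.974], [-0.001, -1.0, 0.0]]
force: [0.2, 0.2, -1.2]
opening: 0.41
```

```bash
python3 st.py
```

```text
28.1 [0.619 0.01  0.089] F [ 0.234  0.227 -1.158] M [-0.031  0.03  -0.034] j6 67.42765933629332 tau -0.144066559150815 zang -76.84428119550992
```

Call:
arm_command:
  translation:
    - [0,0,0]
    - [0,0,0]
  rotation:
    - [0,0.04,0]
    - [0,0.07,0]
  grip: [0.17,0.17]

```text
time_s: 28.3
position: [0.6193, 0.01, 0.0886]
tcp_rot: [[-0.988, 0.001, 0.156], [-0.156, 0.0, -0.988], [-0.001, -1.0, 0.0]]
force: [0.9, 0.1, -0.6]
opening: 0.413
```

Call:
arm_command:
  translation:
    - [0,0,0]
    - [0,0,0]
  rotation:
    - [0,0.04,0]
    - [0,0.07,0]
  grip: [0.17,0.17]

```text
time_s: 28.5
position: [0.6193, 0.0099, 0.0886]
tcp_rot: [[-0.997, 0.001, 0.083], [-0.083, -0.0, -0.997], [-0.001, -1.0, 0.0]]
force: [1.0, 0.4, -1.1]
opening: 0.416
```

```bash
python3 st.py
```

```text
28.5 [0.619 0.01  0.089] F [ 0.966  0.413 -1.06 ] M [-0.06   0.046  0.008] j6 75.8275161334438 tau -0.1440010964870453 zang -85.24423683596409
```

Call:
arm_command:
  translation:
    - [0,0,0]
    - [0,0,0]
  rotation:
    - [0,0.04,0]
    - [0,0.07,0]
  grip: [0.17,0.17]

```text
time_s: 28.7
position: [0.6194, 0.0099, 0.0886]
tcp_rot: [[-1.0, 0.001, 0.01], [-0.01, -0.0, -1.0], [-0.001, -1.0, 0.0]]
force: [1.1, -1.2, -2.3]
opening: 0.412
```

Call:
arm_command:
  translation:
    - [0,0,0]
    - [0,0,0]
  rotation:
    - [0,0.04,0]
    - [0,0.07,0]
  grip: [0.17,0.17]

```text
time_s: 28.9
position: [0.6194, 0.0098, 0.0886]
tcp_rot: [[-0.998, 0.001, -0.064], [0.064, -0.0, -0.998], [-0.001, -1.0, 0.0]]
force: [0.7, -0.1, -1.4]
opening: 0.416
```

```bash
python3 st.py
```

```text
28.9 [0.619 0.01  0.089] F [ 0.681 -0.064 -1.366] M [-0.069 -0.006  0.091] j6 84.22723816940754 tau -0.1439063949510455 zang -93.64143881950758
```

Call:
arm_command:
  translation:
    - [0,0,0]
    - [0,0,0]
  rotation:
    - [0,0.04,0]
    - [0,0.07,0]
  grip: [0.17,0.17]

```text
time_s: 29.1
position: [0.6194, 0.0098, 0.0886]
tcp_rot: [[-0.991, 0.001, -0.136], [0.136, -0.0, -0.991], [-0.001, -1.0, 0.0]]
force: [0.3, -0.6, -0.2]
opening: 0.416
```

Call:
arm_command:
  translation:
    - [0,0,0]
    - [0,0,0]
  rotation:
    - [0,0.04,0]
    - [0,0.07,0]
  grip: [0.17,0.17]

```text
time_s: 29.3
position: [0.6195, 0.0097, 0.0886]
tcp_rot: [[-0.978, 0.001, -0.209], [0.209, -0.0, -0.978], [-0.001, -1.0, 0.0]]
force: [0.4, -1.0, -1.2]
opening: 0.415
```

```bash
python3 st.py
```

```text
29.3 [0.619 0.01  0.089] F [ 0.384 -0.99  -1.168] M [-0.111  0.046  0.078] j6 92.62873400821617 tau -0.14377857092767954 zang -102.04270731016763
```

Call:
arm_command:
  translation:
    - [0,0,0]
    - [0,0,0]
  rotation:
    - [0,0.04,0]
    - [0,0.07,0]
  grip: [0.17,0.17]

```text
time_s: 29.5
position: [0.6195, 0.0097, 0.0886]
tcp_rot: [[-0.96, 0.001, -0.28], [0.28, -0.0, -0.96], [-0.001, -1.0, -0.0]]
force: [1.1, -0.0, -0.4]
opening: 0.413
```

Call:
arm_command:
  translation:
    - [0,0,0]
    - [0,0,0]
  rotation:
    - [0,0.04,0]
    - [0,0.07,0]
  grip: [0.17,0.17]

```text
time_s: 29.7
position: [0.6195, 0.0097, 0.0886]
tcp_rot: [[-0.937, 0.001, -0.349], [0.349, -0.0, -0.937], [-0.001, -1.0, -0.0]]
force: [1.9, -0.3, -1.5]
opening: 0.416
```

```bash
python3 st.py
```

```text
29.7 [0.62  0.01  0.089] F [ 1.896 -0.307 -1.491] M [-0.158  0.008  0.05 ] j6 101.02899152179579 tau -0.14378661755472422 zang -110.43955282519684
```

Call:
arm_command:
  translation:
    - [0,0,0]
    - [0,0,0]
  rotation:
    - [0,0.04,0]
    - [0,0.07,0]
  grip: [0.17,0.17]

```text
time_s: 29.9
position: [0.6195, 0.0096, 0.0886]
tcp_rot: [[-0.909, 0.001, -0.417], [0.417, -0.001, -0.909], [-0.001, -1.0, -0.0]]
force: [1.0, -1.0, -1.4]
opening: 0.411
```

Call:
arm_command:
  translation:
    - [0,0,0]
    - [0,0,0]
  rotation:
    - [0,0.04,0]
    - [0,0.07,0]
  grip: [0.17,0.17]

```text
time_s: 30.1
position: [0.6196, 0.0095, 0.0886]
tcp_rot: [[-0.877, 0.002, -0.481], [0.481, -0.001, -0.877], [-0.002, -1.0, 0.0]]
force: [1.2, -1.3, -0.7]
opening: 0.418
```

```bash
python3 st.py
```

```text
30.1 [0.62  0.01  0.089] F [ 1.175 -1.26  -0.737] M [-0.092 -0.037  0.535] j6 109.35985498269682 tau 0.3393245302140713 zang -118.74016334316069
```

Call:
arm_command:
  translation:
    - [0,0,0]
    - [0,0,0]
  rotation:
    - [0,-0.06,0]
    - [0,-0.12,0]
  grip: [0.17,0.17]

```text
time_s: 30.3
position: [0.6191, 0.0099, 0.0886]
tcp_rot: [[-0.931, 0.0, -0.365], [0.365, 0.0, -0.931], [-0.0, -1.0, -0.0]]
force: [-0.3, -0.7, -0.1]
opening: 0.416
```

Call:
arm_command:
  translation:
    - [0,-0.3,0]
    - [0,-0.6,0]
    - [0,-1,0]
    - [0,-1,0]
  rotation:
    - [0,0,0]
    - [0,0,0]
    - [0,0,0]
    - [0,0,0]
  grip: [0.17,0.17,0.17,0.17]

```text
time_s: 30.7
position: [0.6221, 0.0096, 0.1732]
tcp_rot: [[-0.93, 0.01, -0.367], [0.367, -0.001, -0.93], [-0.009, -1.0, -0.002]]
force: [1.7, 0.2, 1.2]
opening: 0.413
```

```bash
python3 st.py;python3 m2.py w9; python3 - <<'E'
from h import *
c=eyes.capture("scene"); a=c["image"]; b=cv2.imread("pics/scene1.png")
f=lambda i:cv2.resize(i[160:280,290:420],(400,369),interpolation=cv2.INTER_CUBIC)
w=cv2.imread("pics/w9.png")
cv2.imwrite("pics/c2.png",np.hstack([f(b),f(a)]))
E
```

```text
30.7 [0.622 0.01  0.173] F [1.739 0.231 1.176] M [-0.056  0.152  0.016] j6 102.15388091840899 tau -0.00021419703898573061 zang -111.5597898660794
30.7 [ -9.3993  34.6495  86.714    0.0137  58.0812 102.1539]
[0.6221 0.0096 0.1732] [-0.3675 -0.93   -0.0022]
peg_a [(0.91, array([372., 218.]), array([ 0.6354, -0.0342]))]
hub_loose [(0.71, array([320., 250.]), array([0.6214, 0.0083]))]
wing_loose [(0.84, array([283., 224.]), array([0.6499, 0.0254]))]
hub_tight []
stud_loose [(0.82, array([318., 243.]), array([0.6206, 0.0094])), (0.63, array([146., 223.]), array([0.6863, 0.131 ]))]
sharpener [(0.76, array([249., 293.]), array([0.6013, 0.0799]))]
```

View pics/w9.png

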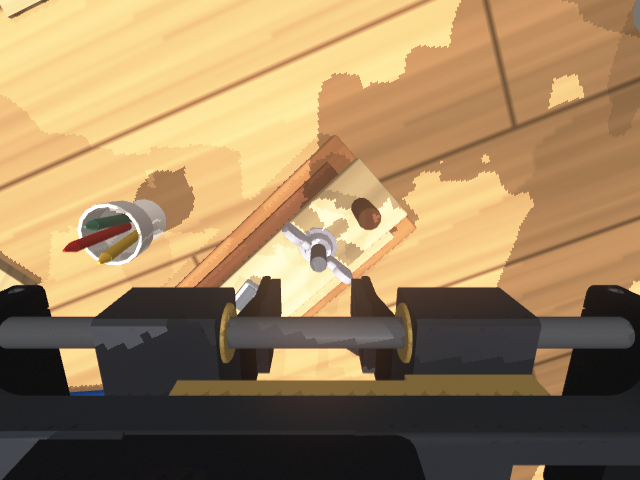

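View pics/c2.png

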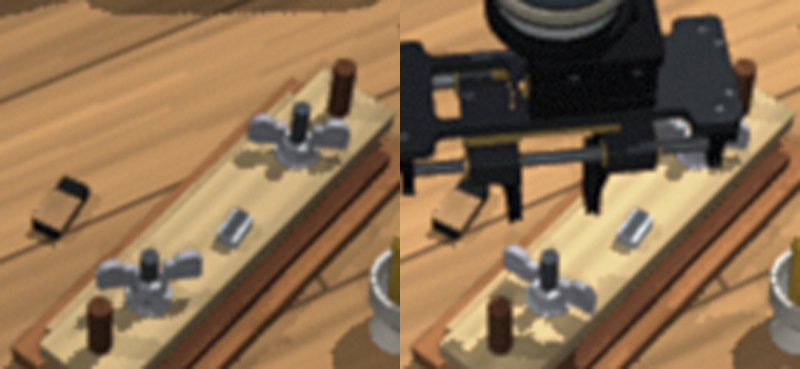

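```bash
python3 -c "
from h import *
s=bot.read_state();print(s['time_s'],s['force'],max(abs(np.array(s['qvel']))));print(bot.hand_in())"
```

```text
31.1 [ 0.68997423  0.07871683 -0.30944449] 0.3459566220663674
the job is handed in; nothing more can be done
None
```

The loose wing nut is down on its washer and the job was handed in at 31 s of the 58 s allowed. The hand-in gives no verdict.

- **How it was turned:** I held the fingers about 36 mm apart, one on each side of the nut, so they pushed the wings without pinching. I turned the wrist clockwise in three strokes and lifted clear between them. The nut turned about 583° (10.2 rad) in all.
- **Stop reached:** On the last step the moment about the vertical jumped from about 0.05 to 0.53 N m, which I took as the hard stop. I backed off and lifted at once. That moment works out to roughly 12 N per finger, an estimate only, as fingertip force was not measured.
- **Last checks:** The scene and wrist pictures show the stud standing well out of the nut, and the wing at about 30°, where the stroke stopped. The sharpener and egg cup look undisturbed. Before hand-in the hand was about 6 cm clear and the force near zero.
- **Not checked:** The gripper hid most of the tight nut and part of the eraser in the last scene picture. I did not re-measure the tin, geometry case, glue or offcut, but the hand stayed above and around the nut throughout.
- **Disagreement:** The early height estimate put the nut about 7 mm up, but the turns made imply nearly 10 mm. The camera estimate was too rough to rely on.

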